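# Set and close the cam hold-down of the saw board on a lath

### The job

Get the wooden lath ready for sawing in the cam hold-down: slide it gently home, flat along the fence and up to the end stop, and turn the knurled nut so that the cam lever starts to bite on the lath just as it stands upright. With the nut so set, flip the lever all the way over so that it locks past dead centre, and leave the lath clamped at home, neither loose nor crushed; leave the other things on the table alone.

Things in the scene. Friction and masses are not known exactly. Their poses are not given: they have to be found in the camera images.
- board: fixed plywood saw board, 265 x 245 x 15 mm. Origin on the table exactly under the clamp's rubber foot; x runs along the clamp's strap to its heel (away from the robot), y to the left along the fence to the end stop, z up. Board: x -50 to 215, y -140 to 105, top at z 15 mm. Points below are in this frame
- fence_face (a point): foot of the fence's near face, straight behind the clamp's foot (x 15, y 0, z 15 mm). The fence is a wooden batten along y behind the lath, 14 mm thick, 9 mm above the board, from y -137 to 105; a 3 mm saw kerf crosses it at y -45
- stop_face (a point): foot of the end stop's face (x 0, y 80, z 15 mm). The stop is a wooden block, x -31 to 15, y 80 to 100, 11 mm above the board
- lath: loose wooden lath, 30 x 160 x 12 mm, 40 g, long along its own y; origin at the centre of its underside. Lies on the board, 25 to 55 mm short of the end stop, 7 to 14 mm off the fence, up to 0.06 rad askew, below the clamp's foot. Home: centre at x 0, y 0 of the board, length along y
- nut_axis (a point): fixed point on the upright axis of the knurled round steel nut (x 0, y 0, z 65 mm): nut 34 mm across, z 55 to 75, captive on the tip of the 26 mm wide strap (top at z 55). A brass spindle shows up to 18 mm above it and carries the rubber foot (18 mm across) below, over the lath. Clockwise from above lowers the foot, 10 mm a turn; stiff (0.25 N m), the nut keeps its height and stays as left
- clamp: fixed hold-down on the board: steel base, heel post (x 190, 63 mm high), stud with cam lever, strap. Origin above the board's, on its top, same axes. The nut is backed off: with the lever upright the foot at first hangs 1.7 to 6.3 mm over the lath. A lever that bites upright locks with about 55 N, 12 N more per mm the foot is set lower. With the nut in hand, touch is felt as a growing upward push
- lever_pivot (a point): fixed pivot of the cam lever (x 100, y 0, z 68 mm); its axis is the board's x axis, so the lever swings across the strap. Eccentrics with rings on it draw the strap down: below its height with the lever upright (0 rad) the foot goes 3.0 mm by 0.5, 4.8 by 1.0, 5.2 at dead centre (1.3); at -0.6 it is 3.7 mm higher. Past dead centre the lever snaps to its stop at 1.5 and stays locked
- lever_grip (a point): middle of the lever's black plastic grip (17 mm wide along the pivot axis, 13 mm thick, 38 mm long), 62 mm from the pivot; the lever ends 81 mm from the pivot, its steel arm is 14 x 9 mm. The point's z axis points out along the lever
- lever (a joint): angle of the lever, rad: 0 upright; at first it leans back to the left (board +y) at -0.45 to -0.7, stop at -0.75; plus as it is flipped to the right (board -y), 1.5 at its stop, nearly flat. Light friction (0.04 N m): a hand that bears on the nut moves it a little; 3 to 6 N on the grip while clamping. Winding the nut hard on to the lath drives an upright lever back towards open
- screwdriver: orange-handled screwdriver, 184 mm, lying at the back left of the board; bystander
- pencil: yellow pencil, 130 mm, lying at the back right of the board; bystander
- offcut: second lath, 30 x 160 x 12 mm, on the table to the right of the board; bystander, not to be used
- matchbox: matchbox, 37 x 52 x 14 mm, on the table to the right; bystander
There are look-alikes about, which are no part of the job. What is shaped like the lath but green is not meant.

How it is judged (in metres and radians):
On the way, in this order (a step that is already met when the one before it is completed fails the run):
1. the lath lies home along the fence and against the end stop (within 2.5 mm, 0.03 rad), the lever not yet closed (x of lath in the frame of board between -0.0025 and 0.0025 m and y of lath in the frame of board between -0.0025 and 0.0025 m and angle between the y axis of lath and the y axis of board, either way round below 0.03 rad and value of joint lever below 0.6 rad), for 0.2 s.
2. the nut is set: the foot bears on the lath (over 15 N) while the lever is still less than 0.6 rad past upright (contact force between lath and board above 15 N and value of joint lever below 0.6 rad), for 0.02 s.
At the end, for the whole second after the job is handed in: the lever is locked at its stop (over 1.44 rad), the lath is pressed on the board with 42 to 70 N (what a lever gives that bites within about 0.18 rad of upright), and lies still at home: within 2.5 mm of the fence and of the end stop, within 0.03 rad of the fence (value of joint lever above 1.44 rad and contact force between lath and board between 42 and 70 N and x of lath in the frame of board between -0.0025 and 0.0025 m and y of lath in the frame of board between -0.0025 and 0.0025 m and angle between the y axis of lath and the y axis of board, either way round below 0.03 rad and linear speed of lath below 0.01 m/s); the robot touches nothing.
It fails at once if the lath is crushed: pressed on the board with over 85 N (contact force between lath and board above 85 N).
It fails at once if the lath is shoved roughly: over 25 N between the fingers and the lath (contact force between the fingers and lath above 25 N).
It fails at once if a bystander is moved by more than 25 mm (distance of any of screwdriver, pencil, offcut, matchbox from where it was at the start of the episode above 0.025 m).
It also fails if it takes over 72 s, if anything falls off the work surface, if the arm or the gripper's body presses on something with over 40 N, if the wrist force passes 120 N, or if a joint passes its speed limit or range.

### The arm

A 6-joint arm with a two-finger parallel gripper is mounted at the origin on a cart in front of the work surface, level with it; the furniture and walls round the work are solid. World frame = base frame: x ahead of the robot, y to its left, z up, the work surface at z = 0. Lengths are in mm, angles in rad, forces in N, time in s.
With the tool pointing down it reaches from about 350 to 875 mm from the base axis. Payload 15.5 kg.
Tool frame: the origin (TCP) lies between the finger pads; the fingertips stand 25 mm ahead of it and the grasp point (between the pads) lies 6 mm ahead of it; z points along the fingers, y is the line along which they close (so a half turn about z gives the same grasp; the last joint's range is limited). The gripper opens to 85 mm and grips with 20 to 120 N. Pads are 22 mm wide; open, the fingers measure 114 mm over their backs; the gripper's body (76 mm by 85 mm) begins 54 mm behind the grasp point. The pads swing forward as they close: fully open they stand 13 mm farther back than shut.
Start: joints at [1.022, 0.494, 1.345, -0, 1.302, -0.096], TCP at [273.424, 562.02, 256.277] pointing down, gripper open.
Joint ranges: [-2.91, 2.91], [-0.82, 2.16], [0.22, 2.67], [-1.22, 4.37], [0.12, 2.79], [-3.08, 3.08]. Speed limits (rad/s): [1.89, 1.89, 2.57, 3.01, 3.01, 3.01].

### API

Orientations are given as a unit quaternion [w, x, y, z].
In Python, from cell import sense, read_camera, close_job gives the robot as it stands.
- The arm moves only by the tool jog_arm, never from a script. Its argument "targets" is a list of rows, each a list of 3 entries, a list of its own where there are three numbers: the turn, a rotation vector about the world's x, y, z normalised to -1 to 1, where 1 is 90 degrees, then the shift along the world's x, y, z normalised to -1 to 1, where 1 is 15 cm, then the finger opening in mm, from 0 to 85.4. A call has exactly 10 rows; each row is the pose to reach, as a shift and turn from the pose commanded when the call began; what a row does not reach only later rows make up. A row lasts 1/8 s, in which the tool goes at most 62.5 mm and 10.7 degrees, less where a joint would pass 70% of its speed; a pose out of reach is approached as far as the arm can. A call with a number of a shift or a turn outside -1 to 1 is refused whole. A call with a gripper value outside its range is refused whole. The fingers move at their own pace and stop on an object; "grip_force" is the grip in N (left out, the last holds). Time passes only in rows, so rows that repeat a pose let the fingers close, or fill a call up. It gives the time, the measured TCP pose, the force, the opening and the grip force at its end, in the units of the state.
- sense(): the state, without advancing time (a new reading comes with each control period).
- read_camera(name): name is "scene" or "top"; returns a dict with "frame" (420x560x3 uint8, red, green, blue), "mtx" (3x3 intrinsics, pixels), "k1" (the pictures are not rectified: a ray, as slopes to the right and down, at radius r is drawn at 1 + k1 r^2 times it, then the intrinsics apply), "position" and "rotation" of the camera in the world. Camera axes: x right, y down, z forward; pixel columns grow to the right and rows downward; lengths in mm; the calibration is good to about 2 mm. A picture is of the moment at which its call begins. There is no depth.
- close_job(): hands the job in; it is judged then, once.
The state is a dict: "clock": time; "joints": joint angles; "joint_velocities": joint speeds; "joint_efforts": joint torques, N m; "tcp_pos": TCP position; "tool_rot": TCP orientation; "ft_force": force on the tool from outside, world axes, zero at the start; "moment": the same for the moment, N m; "grip_width": finger opening in mm; "finger_force": force on a finger pad.
Only numpy, scipy, OpenCV 4.12 (cv2) and the standard library are available. Lean on these libraries where they do the work, as an engineer would, in place of code of your own. Each camera call takes 0.05 s, during which the arm holds its last target. There are 200 camera calls.

## Working session

There is one attempt and no reset: what is moved stays moved. The work goes in short steps, Python scripts to look and compute and a tool call to move; the robot and the scene stay as the last step left them, time stands still between calls to the robot, and variables do not carry over. Pictures are saved under pics/ and viewed, at most 10 in all, crops included, and the job is handed in when it is done.

Besides the shell and the picture viewer there is one more tool, called after "Request:" as name(argument=value, ...), one argument or row to a line, values as JSON. jog_arm: Moves the arm, as the interface text tells. Its arguments: {"type":"object","properties":{"targets":{"type":"array"},"grip_force":{"type":"number"}},"required":["targets"]}

```bash
ls; mkdir -p pics; python3 - <<'E'
from cell import sense, read_camera
import cv2,numpy as np
for n in("scene","top"):
    c=read_camera(n); cv2.imwrite(f"pics/{n}0.png",c["frame"][:,:,::-1]); print(n,c["mtx"],c["k1"],c["position"],c["rotation"])
print(sense())
E
```

```text
pics
scene [[437.47154909   0.         279.5055781 ]
 [  0.         437.47154909 204.11545783]
 [  0.           0.           1.        ]] -0.07187675172311138 [-203.50483751 -562.65399327  978.46272549] [-0.35998113  0.81949268 -0.40898228  0.1777043 ]
top [[443.65609012   0.         285.85083212]
 [  0.         443.65609012 207.64009416]
 [  0.           0.           1.        ]] -0.14273482678404412 [ 420.1265205   -10.93007299 1254.19721627] [-0.04692351  0.71236116 -0.69947465  0.03278679]
{'clock': 0.1, 'joints': array([ 1.02248154e+00,  4.94120456e-01,  1.34604837e+00, -5.00417826e-05,
        1.30248227e+00, -9.55138975e-02]), 'joint_velocities': array([ 0.00049675, -0.00343386, -0.00185254,  0.000376  , -0.00026725,
       -0.00043982]), 'joint_efforts': array([ 1.82762624e-04, -8.83584809e+01, -3.84558821e+01, -1.84119785e-04,
        5.12156548e-03, -5.52084100e-05]), 'tcp_pos': array([273.29945528, 561.76504525, 255.7672738 ]), 'tool_rot': array([-1.44553707e-04,  2.24464779e-01,  9.74482058e-01, -5.09667826e-04]), 'ft_force': array([ 0.60483562, -0.12145671, -0.36341366]), 'moment': array([ 0.00137897, -0.02585228, -0.02522428]), 'finger_force': 0.0, 'grip_width': 85.79344325439297}
```

View pics/scene0.png

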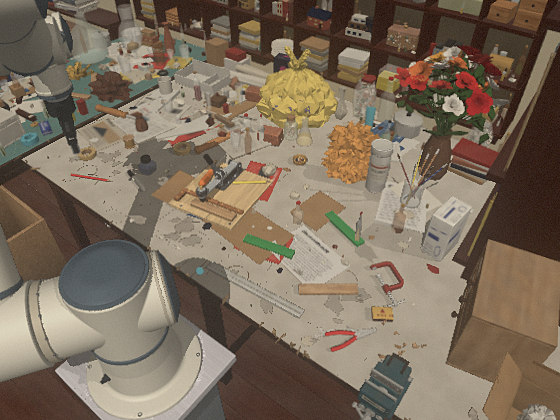

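View pics/top0.png

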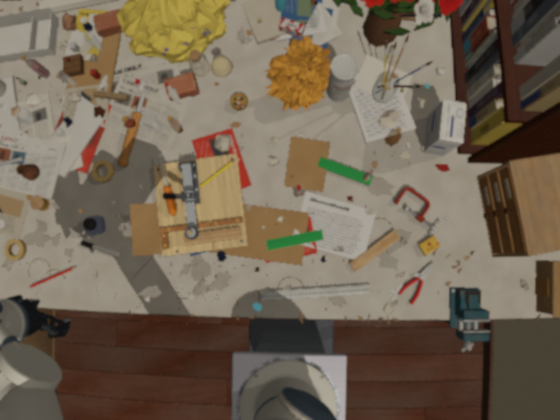

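The top view shows the saw board around (200,203), with the nut near (192,232), and the lath and fence at about (200,235). The green look-alikes are at (295,240) and (345,171), and the offcut is at (376,249). The scene view shows the board around (215,193). Next I'll take close crops.

```bash
python3 - <<'E'
import cv2,numpy as np
a=cv2.imread("pics/top0.png")[145:260,145:255]; b=cv2.imread("pics/scene0.png")[150:235,150:290]
a=cv2.resize(a,None,fx=5,fy=5,interpolation=cv2.INTER_CUBIC);b=cv2.resize(b,None,fx=5.7,fy=5.7,interpolation=cv2.INTER_CUBIC)
cv2.imwrite("pics/topc.png",a);cv2.imwrite("pics/scenec.png",b)
E
```

```text
(no output)
```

View pics/topc.png

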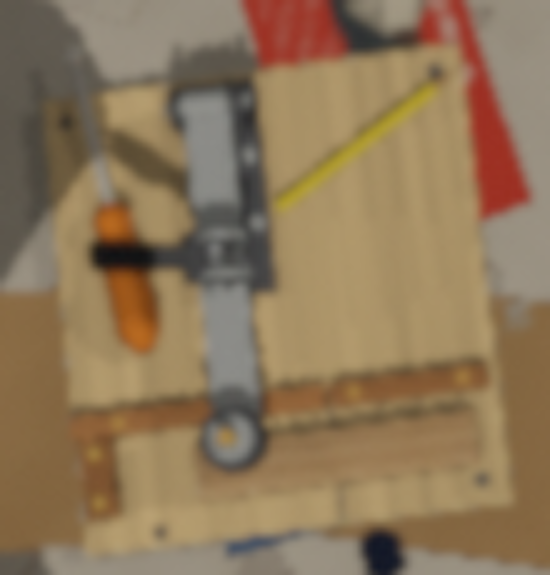

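View pics/scenec.png

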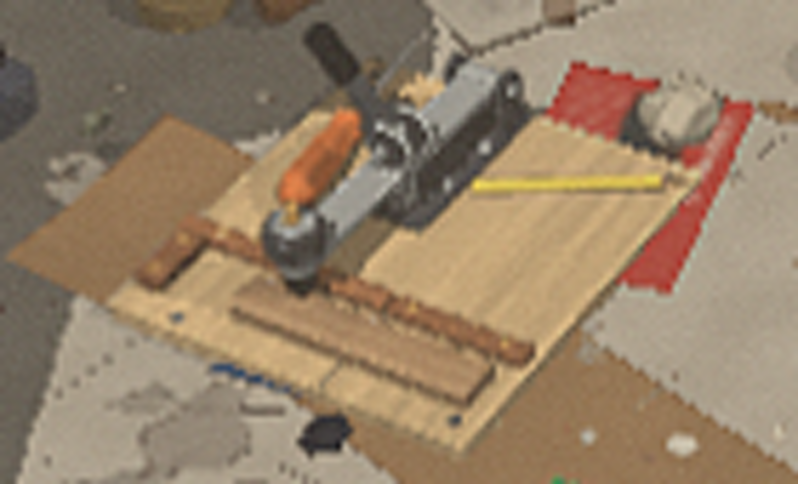

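The crops agree. The brown lath lies below the foot, spanning about (200–480, 400–500) in the top crop. The nut is at (233,437), the lever grip at (120,255) leaning left, and the stop at (103,490). Candidates for the lath are this one (top px 215,237), the offcut (376,249), and the green ones (295,240) and (345,171). I choose the one on the board.

```bash
cat > h.py <<'E'
import numpy as np, cv2
from scipy.spatial.transform import Rotation as R
from scipy.optimize import least_squares
CAM={"scene":(437.4715,279.5056,204.1155,-0.071877,[-203.505,-562.654,978.463],[-0.35998113,0.81949268,-0.40898228,0.1777043]),
"top":(443.65609,285.85083,207.64009,-0.142735,[420.1265,-10.93,1254.197],[-0.04692351,0.71236116,-0.69947465,0.03278679])}
def proj(n,P):
    f,cx,cy,k,p,q=CAM[n]; c=R.from_quat(np.roll(q,-1)).inv().apply(np.atleast_2d(P)-p)
    s=c[:,:2]/c[:,2:]; s=s*(1+k*(s**2).sum(1,keepdims=True)); return s*f+[cx,cy]
def ray(n,uv):
    f,cx,cy,k,p,q=CAM[n]; d=(np.array(uv)-[cx,cy])/f; s=d.copy()
    for _ in range(20): s=d/(1+k*(s@s))
    v=R.from_quat(np.roll(q,-1)).apply([*s,1]); return np.array(p),v/np.linalg.norm(v)
def onz(n,uv,z):
    p,v=ray(n,uv); return p+v*(z-p[2])/v[2]
def tri(uvs):
    A=0;b=0
    for n,uv in uvs.items():
        p,v=ray(n,uv);M=np.eye(3)-np.outer(v,v);A=A+M;b=b+M@p
    return np.linalg.solve(A,b)
tc=lambda U,s=5,o=(145,145):((np.array(U)+.5)/s-.5+o)
sc=lambda U,s=5.7,o=(150,150):((np.array(U)+.5)/s-.5+o)
def b2w(b,P): # b=[x,y,yaw]
    P=np.atleast_2d(P).astype(float); return R.from_euler('z',b[2]).apply(P)+[b[0],b[1],0]
def w2b(b,P): return R.from_euler('z',-b[2]).apply(np.atleast_2d(P)-[b[0],b[1],0])
E
cat > fit.py <<'E'
from h import *
T=[((-50,105,15),(88,553)),((-50,-140,15),(512,502)),((215,-140,15),(462,42)),((215,105,15),(47,98)),((15,-137,24),(487,387)),((-31,100,26),(88,518)),((0,0,75),(233,437))]
S=[((-50,105,15),(105,302)),((-50,-140,15),(460,450)),((215,-140,15),(700,170)),((15,-137,24),(530,352)),((0,0,75),(290,225))]
def res(b):
    rt=proj("top",b2w(b,[t[0] for t in T]))-[tc(t[1]) for t in T]
    rs=proj("scene",b2w(b,[t[0] for t in S]))-[sc(t[1]) for t in S]
    return rt,rs
s=least_squares(lambda b:np.vstack(res(b)).ravel(),[450,250,0],x_scale=[100,100,.1],loss='soft_l1')
print(s.x); print(np.round(res(s.x)[0],1).tolist(),np.round(res(s.x)[1],1).tolist()); b=s.x
np.save("b.npy",b)
print("nut tri",tri({"top":tc((233,437)),"scene":sc((290,225))}), "nut fit",b2w(b,(0,0,75)))
print("board NL",tri({"top":tc((88,553)),"scene":sc((105,302))}),"NR",tri({"top":tc((512,502)),"scene":sc((460,450))}))
print("lath NR",tri({"top":tc((482,457)),"scene":sc((470,395))}))
for n,cv,L in(("top",tc,[(202,497),(482,457),(475,402)]),("scene",sc,[(235,305),(470,395),(493,362),(260,275)])):
    for U in L: print(n,w2b(b,onz(n,cv(U),27)).round(1))
g=tri({"top":tc((122,254)),"scene":sc((332,52))}); print("grip",g,w2b(b,g))
E
python3 fit.py
```

```text
[4.82726924e+02 2.67878878e+02 1.42969154e-01]
[[-0.8, 0.2], [-0.1, 0.0], [-0.5, 0.0], [-0.7, -0.0], [0.8, -0.1], [-0.9, 0.2], [-0.3, 0.2]] [[1.0, -0.1], [1.0, -0.3], [1.3, 0.5], [-0.9, 1.6], [1.2, 0.8]]
nut tri [481.42400895 267.92744953  79.06760207] nut fit [[482.7269238  267.87887752  75.        ]]
board NL [417.05840851 364.29088731  15.33361   ] NR [452.18194499 123.20978733  13.94959679]
lath NR [477.19666498 138.4004971   26.79890092]
top [[-26.7  31.1  27. ]]
top [[ -23.6 -127.9   27. ]]
top [[   7.3 -127.5   27. ]]
scene [[-27.7  30.2  27. ]]
scene [[ -24.4 -127.    27. ]]
scene [[   3.4 -123.8   27. ]]
scene [[-0.3 33.2 27. ]]
grip [574.84951153 321.25669811 118.58834667] [[ 98.78809986  39.70735734 118.58834667]]
```

```bash
cat >> h.py <<'E'
def goto(P,psi=None,tipz=None,base=None):
    "P board xyz of TCP -> needed shift (units of 150mm) and yaw turn (units of 90deg) from sense()"
    from cell import sense
    s=sense(); b=np.load("b.npy"); t=b2w(b,P)[0]; q=s["tool_rot"]; M=R.from_quat(np.roll(q,-1)).as_matrix()
    ps=np.arctan2(M[1,1],M[0,1]); d=(t-s["tcp_pos"])/150
    print("t",round(s["clock"],2),"board tcp",w2b(b,s["tcp_pos"]).round(1),"psi",round(ps,3),"z",M[:,2].round(3),"F",s["ft_force"].round(1),"M",s["moment"].round(2),"q6",round(s["joints"][5],2),"w",round(s["grip_width"],1))
    print("world tgt",t.round(1),"shift",d.round(3), "turn",None if psi is None else round((psi-ps)/(np.pi/2),3))
E
python3 -c "
from h import *
goto((-55,-60,70),1.714)
"
```

```text
t 0.1 board tcp [[-165.4  320.7  255.8]] psi 1.118 z [-0.001 -0.001 -1.   ] F [ 0.6 -0.1 -0.4] M [ 0.   -0.03 -0.03] q6 -0.1 w 85.8
world tgt [436.8 200.7  70. ] shift [ 1.09  -2.407 -1.238] turn 0.379
```

Request:
jog_arm(
  targets=[
    [[0,0,0.1],[0.05,-0.3,0],0],
    [[0,0,0.2],[0.1,-0.6,0],0],
    [[0,0,0.3],[0.2,-0.9,0],0],
    [[0,0,0.38],[0.3,-1,0],0],
    [[0,0,0.38],[0.4,-1,0],0],
    [[0,0,0.38],[0.5,-1,0],0],
    [[0,0,0.38],[0.5,-1,0],0],
    [[0,0,0.38],[0.5,-1,0],0],
    [[0,0,0.38],[0.5,-1,0],0],
    [[0,0,0.38],[0.5,-1,0],0],
  ],
  grip_force=30,
)

```text
clock: 1.35
tcp_pos: [348.1, 412.2, 256.3]
tool_rot: [-0.0, -0.072, 0.997, -0.0]
ft_force: [-0.3, -0.2, 0.5]
grip_width: -0.0
finger_force: 0.0
```

Request:
jog_arm(
  targets=[
    [[0,0,0],[0,-0.2,0],0],
    [[0,0,0],[0,-0.5,0],0],
    [[0,0,0],[0.1,-0.8,0],0],
    [[0,0,0],[0.2,-1,0],0],
    [[0,0,0],[0.3,-1,0],0],
    [[0,0,0],[0.3,-1,0],0],
    [[0,0,0],[0.3,-1,0],0],
    [[0,0,0],[0.3,-1,-0.1],0],
    [[0,0,0],[0.3,-1,-0.3],0],
    [[0,0,0],[0.3,-1,-0.3],0],
  ],
)

```text
clock: 2.6
tcp_pos: [391.9, 262.1, 210.0]
tool_rot: [-0.002, -0.073, 0.997, -0.001]
ft_force: [0.8, 0.5, 0.8]
grip_width: -0.1
finger_force: 0.0
```

```bash
python3 -c "
from h import *
goto((-55,-60,70),1.714)
"
```

```text
t 2.6 board tcp [[-90.8   7.2 210. ]] psi 1.716 z [-0.003 -0.002 -1.   ] F [0.8 0.5 0.8] M [ 0.07  0.05 -0.05] q6 -1.25 w -0.1
world tgt [436.8 200.7  70. ] shift [ 0.3   -0.41  -0.933] turn -0.001
```

Request:
jog_arm(
  targets=[
    [[0,0,0],[0.15,-0.2,0],0],
    [[0,0,0],[0.3,-0.41,-0.1],0],
    [[0,0,0],[0.3,-0.41,-0.4],0],
    [[0,0,0],[0.3,-0.41,-0.7],0],
    [[0,0,0],[0.3,-0.41,-0.85],0],
    [[0,0,0],[0.3,-0.41,-0.95],0],
    [[0,0,0],[0.3,-0.41,-1],0],
    [[0,0,0],[0.3,-0.41,-1],0],
    [[0,0,0],[0.3,-0.41,-1],0],
    [[0,0,0],[0.3,-0.41,-1],0],
  ],
)

```text
clock: 3.85
tcp_pos: [438.7, 200.7, 61.9]
tool_rot: [0.0, -0.072, 0.997, 0.0]
ft_force: [0.3, 0.4, 0.3]
grip_width: 0.2
finger_force: 0.0
```

```bash
python3 - <<'E'
from h import *
from cell import *
goto((-42,-60,46),1.714)
for n,(x0,x1,y0,y1),k in(("top",(145,255,145,260),5),("scene",(150,290,150,235),5.7)):
    f=read_camera(n)["frame"][y0:y1,x0:x1,::-1]; f=cv2.resize(f,None,fx=k,fy=k,interpolation=cv2.INTER_CUBIC)
    cv2.imwrite(f"pics/{n}1.png",f)
E
```

```text
t 3.85 board tcp [[-53.1 -60.3  61.9]] psi 1.715 z [ 0.001  0.    -1.   ] F [0.3 0.4 0.3] M [ 0.01 -0.07 -0.  ] q6 -1.41 w 0.2
world tgt [449.7 202.5  46. ] shift [ 0.073  0.012 -0.106] turn -0.001
```

View pics/scene1.png

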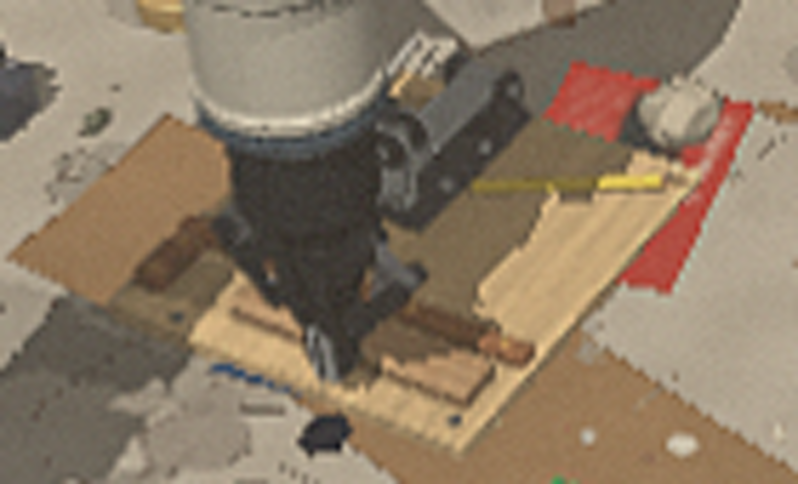

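The tip sits at about (335,380) in the crop, just in front of the lath's near edge, as planned. I'll lower it and push towards the fence.

Request:
jog_arm(
  targets=[
    [[0,0,0],[0,0,-0.06],0],
    [[0,0,0],[0,0,-0.106],0],
    [[0,0,0],[0.04,0.006,-0.106],0],
    [[0,0,0],[0.08,0.012,-0.106],0],
    [[0,0,0],[0.1,0.015,-0.106],0],
    [[0,0,0],[0.12,0.018,-0.106],0],
    [[0,0,0],[0.135,0.02,-0.106],0],
    [[0,0,0],[0.15,0.022,-0.106],0],
    [[0,0,0],[0.155,0.023,-0.106],0],
    [[0,0,0],[0.16,0.024,-0.106],0],
  ],
)

```text
clock: 5.2
tcp_pos: [462.3, 204.1, 45.4]
tool_rot: [-0.0, -0.072, 0.997, -0.0]
ft_force: [-0.4, 0.8, 0.8]
grip_width: 0.2
finger_force: 0.3
```

```bash
python3 - <<'E'
from h import *
goto((-26,-60,46),1.714)
E
```

```text
t 5.2 board tcp [[-29.3 -60.2  45.4]] psi 1.715 z [-0. -0. -1.] F [-0.4  0.8  0.8] M [ 0.03  0.11 -0.03] q6 -1.42 w 0.2
world tgt [465.5 204.8  46. ] shift [0.022 0.005 0.004] turn -0.001
```

Request:
jog_arm(
  targets=[
    [[0,0,0],[0.002,0,0],0],
    [[0,0,0],[0.004,0,0],0],
    [[0,0,0],[0.006,0.001,0],0],
    [[0,0,0],[0.008,0.001,0],0],
    [[0,0,0],[0.01,0.001,0],0],
    [[0,0,0],[0.012,0.002,0],0],
    [[0,0,0],[0.014,0.002,0],0],
    [[0,0,0],[0.016,0.002,0],0],
    [[0,0,0],[0.018,0.003,0],0],
    [[0,0,0],[0.02,0.003,0],0],
  ],
)

```text
clock: 6.45
tcp_pos: [464.2, 204.3, 45.3]
tool_rot: [-0.001, -0.072, 0.997, -0.0]
ft_force: [-9.3, -0.4, 5.7]
grip_width: -0.1
finger_force: 4.3
```

```bash
python3 - <<'E'
from h import *
from cell import *
goto((-26,-60,46),1.714)
f=read_camera("top")["frame"][145:260,145:255,::-1]
cv2.imwrite("pics/top2.png",cv2.resize(f,None,fx=5,fy=5,interpolation=cv2.INTER_CUBIC))
E
```

```text
t 6.45 board tcp [[-27.4 -60.3  45.3]] psi 1.715 z [-0.002 -0.001 -1.   ] F [-9.3 -0.4  5.7] M [-0.07  1.39 -0.03] q6 -1.42 w -0.1
world tgt [465.5 204.8  46. ] shift [0.009 0.003 0.005] turn -0.001
```

Contact with the lath against the fence reads 9 N. Next I'll go round to its right end.

Request:
jog_arm(
  targets=[
    [[0,0,0],[-0.06,-0.009,0],0],
    [[0,0,0],[-0.04,-0.15,0],0],
    [[0,0,0],[0,-0.4,0],0],
    [[0,0,0],[0.032,-0.649,0],0],
    [[0,0,0],[0.032,-0.649,0],0],
    [[0,0,0],[0.12,-0.635,0],0],
    [[0,0,0],[0.2,-0.624,0],0],
    [[0,0,0],[0.23,-0.62,0],0],
    [[0,0,0],[0.23,-0.62,0],0],
    [[0,0,0],[0.23,-0.62,0],0],
  ],
)

```text
clock: 7.75
tcp_pos: [499.5, 111.7, 45.3]
tool_rot: [-0.0, -0.072, 0.997, -0.0]
ft_force: [0.7, 0.2, -0.2]
grip_width: 0.2
finger_force: 0.0
```

```bash
python3 - <<'E'
from h import *
goto((-5,-98,45.5),1.714)
E
```

```text
t 7.75 board tcp [[  -5.6 -156.9   45.3]] psi 1.715 z [-0.001 -0.    -1.   ] F [ 0.7  0.2 -0.2] M [-0.02 -0.02 -0.07] q6 -1.61 w 0.2
world tgt [491.7 170.2  45.5] shift [-0.052  0.39   0.001] turn -0.001
```

Request:
jog_arm(
  targets=[
    [[0,0,0],[-0.008,0.06,0],0],
    [[0,0,0],[-0.013,0.09,0],0],
    [[0,0,0],[-0.018,0.125,0],0],
    [[0,0,0],[-0.023,0.16,0],0],
    [[0,0,0],[-0.03,0.2,0],0],
    [[0,0,0],[-0.035,0.24,0],0],
    [[0,0,0],[-0.04,0.28,0],0],
    [[0,0,0],[-0.046,0.32,0],0],
    [[0,0,0],[-0.051,0.355,0],0],
    [[0,0,0],[-0.053,0.37,0],0],
  ],
)

```text
clock: 9.0
tcp_pos: [491.9, 167.4, 45.4]
tool_rot: [-0.0, -0.072, 0.997, -0.0]
ft_force: [-0.5, -1.1, 0.6]
grip_width: -0.1
finger_force: 0.4
```

```bash
python3 - <<'E'
from h import *
from cell import *
goto((-5,-98,45.5),1.714)
f=read_camera("scene")["frame"][150:235,150:290,::-1]
cv2.imwrite("pics/sc3.png",cv2.resize(f,None,fx=5.7,fy=5.7,interpolation=cv2.INTER_CUBIC))
E
```

```text
t 9.0 board tcp [[  -5.2 -100.8   45.4]] psi 1.715 z [-0. -0. -1.] F [-0.5 -1.1  0.6] M [-0.15  0.1   0.  ] q6 -1.5 w -0.1
world tgt [491.7 170.2  45.5] shift [-0.001  0.018  0.001] turn -0.001
```

View pics/sc3.png

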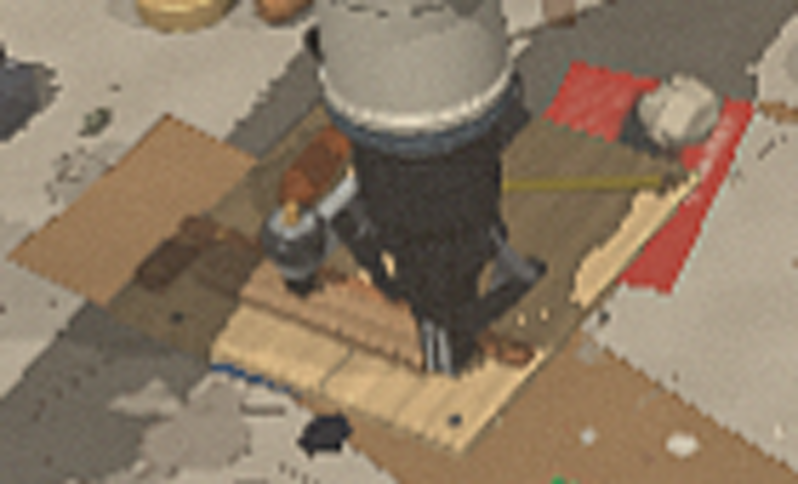

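The lath, with its near edge running from about (235,295) to (425,370), has slid left along the fence. I'll continue slowly to the stop.

Request:
jog_arm(
  targets=[
    [[0,0,0],[-0.001,0.006,0],0],
    [[0,0,0],[-0.002,0.01,0],0],
    [[0,0,0],[-0.002,0.014,0],0],
    [[0,0,0],[-0.002,0.017,0],0],
    [[0,0,0],[-0.003,0.02,0],0],
    [[0,0,0],[-0.003,0.023,0],0],
    [[0,0,0],[-0.004,0.026,0],0],
    [[0,0,0],[-0.004,0.029,0],0],
    [[0,0,0],[-0.005,0.032,0],0],
    [[0,0,0],[-0.005,0.034,0],0],
  ],
)

```text
clock: 10.3
tcp_pos: [491.2, 172.2, 45.4]
tool_rot: [-0.0, -0.072, 0.997, -0.0]
ft_force: [0.2, -0.5, -0.0]
grip_width: -0.0
finger_force: 0.1
```

Request:
jog_arm(
  targets=[
    [[0,0,0],[0,0.002,0],0],
    [[0,0,0],[-0.001,0.004,0],0],
    [[0,0,0],[-0.001,0.006,0],0],
    [[0,0,0],[-0.001,0.008,0],0],
    [[0,0,0],[-0.001,0.01,0],0],
    [[0,0,0],[-0.002,0.012,0],0],
    [[0,0,0],[-0.002,0.014,0],0],
    [[0,0,0],[-0.002,0.016,0],0],
    [[0,0,0],[-0.003,0.018,0],0],
    [[0,0,0],[-0.003,0.02,0],0],
  ],
)

```text
clock: 11.55
tcp_pos: [490.8, 175.2, 45.4]
tool_rot: [0.0, -0.072, 0.997, 0.0]
ft_force: [0.3, -1.2, 0.1]
grip_width: 0.0
finger_force: 0.1
```

Request:
jog_arm(
  targets=[
    [[0,0,0],[0,0.002,0],0],
    [[0,0,0],[-0.001,0.004,0],0],
    [[0,0,0],[-0.001,0.006,0],0],
    [[0,0,0],[-0.001,0.008,0],0],
    [[0,0,0],[-0.001,0.01,0],0],
    [[0,0,0],[-0.002,0.012,0],0],
    [[0,0,0],[-0.002,0.013,0],0],
    [[0,0,0],[-0.002,0.014,0],0],
    [[0,0,0],[-0.002,0.014,0],0],
    [[0,0,0],[-0.002,0.014,0],0],
  ],
)

```text
clock: 12.8
tcp_pos: [490.5, 177.3, 45.4]
tool_rot: [0.0, -0.072, 0.997, 0.0]
ft_force: [0.8, -0.6, 0.7]
grip_width: 0.2
finger_force: 0.1
```

```bash
python3 - <<'E'
from h import *
from cell import *
goto((-5,-94.5,45.5),1.714)
f=read_camera("scene")["frame"][150:235,150:290,::-1]
cv2.imwrite("pics/sc4.png",cv2.resize(f,None,fx=5.7,fy=5.7,interpolation=cv2.INTER_CUBIC))
E
```

```text
t 12.8 board tcp [[ -5.2 -90.8  45.4]] psi 1.715 z [ 0.  0. -1.] F [ 0.8 -0.6  0.7] M [ 0.02 -0.04 -0.02] q6 -1.48 w 0.2
world tgt [491.2 173.6  45.5] shift [ 0.005 -0.024  0.001] turn -0.001
```

View pics/sc4.png

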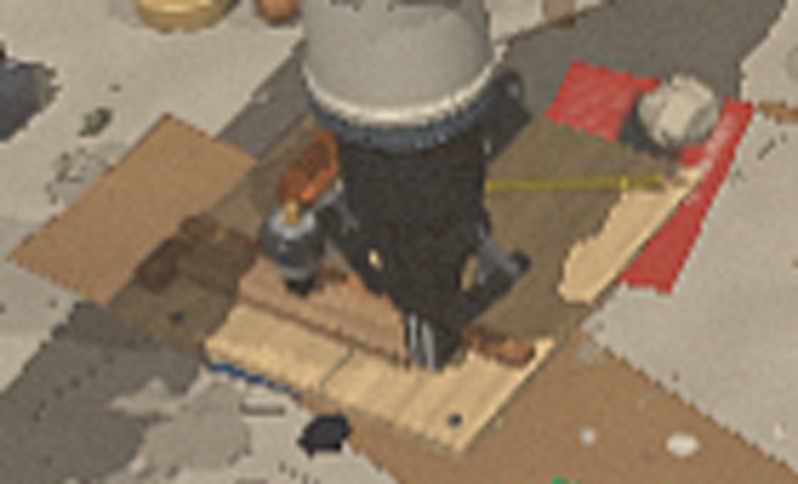

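The finger is still pushing the lath freely, with its right end near (410,365). The left end is hidden in shadow, so I'll keep feeling for the stop.

Request:
jog_arm(
  targets=[
    [[0,0,0],[0,0.002,0],0],
    [[0,0,0],[-0.001,0.004,0],0],
    [[0,0,0],[-0.001,0.006,0],0],
    [[0,0,0],[-0.001,0.008,0],0],
    [[0,0,0],[-0.001,0.01,0],0],
    [[0,0,0],[-0.002,0.012,0],0],
    [[0,0,0],[-0.002,0.013,0],0],
    [[0,0,0],[-0.002,0.014,0],0],
    [[0,0,0],[-0.002,0.014,0],0],
    [[0,0,0],[-0.002,0.014,0],0],
  ],
)

```text
clock: 14.1
tcp_pos: [490.2, 179.4, 45.4]
tool_rot: [0.0, -0.072, 0.997, -0.0]
ft_force: [1.8, -2.9, 4.4]
grip_width: 0.2
finger_force: 2.2
```

Request:
jog_arm(
  targets=[
    [[0,0,0],[0,0.001,0],0],
    [[0,0,0],[0,0.002,0],0],
    [[0,0,0],[0,0.003,0],0],
    [[0,0,0],[0,0.004,0],0],
    [[0,0,0],[-0.001,0.005,0],0],
    [[0,0,0],[-0.001,0.005,0],0],
    [[0,0,0],[-0.001,0.005,0],0],
    [[0,0,0],[-0.001,0.005,0],0],
    [[0,0,0],[-0.001,0.005,0],0],
    [[0,0,0],[-0.001,0.005,0],0],
  ],
)

```text
clock: 15.35
tcp_pos: [490.1, 180.1, 45.4]
tool_rot: [0.0, -0.072, 0.997, -0.0]
ft_force: [0.5, -3.0, 5.6]
grip_width: -0.0
finger_force: 2.6
```

```bash
python3 - <<'E'
from h import *
goto((-36,-60,45.5),1.714)
E
```

```text
t 15.35 board tcp [[ -5.2 -87.9  45.4]] psi 1.715 z [ 0. -0. -1.] F [ 0.5 -3.   5.6] M [-0.55 -0.12 -0.03] q6 -1.48 w -0.0
world tgt [455.6 203.4  45.5] shift [-0.23   0.155  0.001] turn -0.001
```

Request:
jog_arm(
  targets=[
    [[0,0,0],[0.006,-0.04,0],0],
    [[0,0,0],[0.01,-0.07,0],0],
    [[0,0,0],[-0.15,-0.09,0],0],
    [[0,0,0],[-0.4,-0.12,0],0],
    [[0,0,0],[-0.7,-0.15,0.3],0],
    [[0,0,0],[-0.95,-0.2,0.6],0],
    [[0,0,0],[-1,-0.3,0.9],0],
    [[0,0,0],[-1,-0.4,1],0],
    [[0,0,0],[-1,-0.5,1],0],
    [[0,0,0],[-1,-0.5,1],0],
  ],
)

```text
clock: 16.6
tcp_pos: [339.8, 104.5, 195.4]
tool_rot: [-0.0, -0.071, 0.997, -0.0]
ft_force: [-0.1, -0.2, 0.6]
grip_width: -0.0
finger_force: 0.0
```

```bash
python3 - <<'E'
from h import *
from cell import *
goto((-36,-60,45.5),1.714)
a=read_camera("top")["frame"][215:260,150:250,::-1];b=read_camera("scene")["frame"][180:235,165:255,::-1]
a=cv2.resize(a,None,fx=8,fy=8,interpolation=cv2.INTER_CUBIC)[:,:720]
b=cv2.resize(b,None,fx=8,fy=8,interpolation=cv2.INTER_CUBIC)[:240+0]
b2=cv2.resize(read_camera("scene")["frame"][187:217,165:255,::-1],None,fx=8,fy=8,interpolation=cv2.INTER_CUBIC)
im=np.vstack([a,b2]); im=cv2.convertScaleAbs((im/255.)**.7*255); cv2.imwrite("pics/c5.png",im); print(im.shape)
E
```

```text
t 16.6 board tcp [[-164.7 -141.4  195.4]] psi 1.713 z [-0. -0. -1.] F [-0.1 -0.2  0.6] M [ 0.04 -0.02 -0.01] q6 -1.58 w -0.0
world tgt [455.6 203.4  45.5] shift [ 0.772  0.659 -1.   ] turn 0.0
(600, 720, 3)
```

View pics/c5.png

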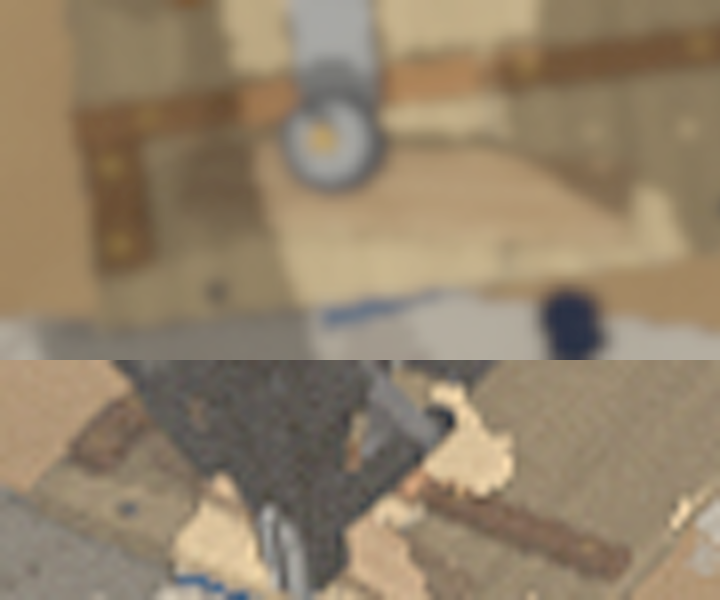

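```bash
python3 - <<'E'
from h import *
b=np.load("b.npy")
f=lambda U:((np.array(U)+.5)/8-.5+[150,215])
for nm,U,z in[("lath far edge mid",(450,140),27),("lath far @540",(540,150),27),("lath right end",(637,215),27),("lath near @450",(450,250),27),("lath near@300",(300,255),27),("left end?",(180,190),27),("fence near top@450",(450,98),24),("fence near@650",(650,68),24),("stop face top",(150,240),26)]:
    print(nm,w2b(b,onz("top",f(U),z)).round(1))
for n,P in(("home corners",[(15,-80,27),(-15,-80,27),(-15,80,27),(15,80,27)]),):
    print(n,((proj("top",b2w(b,P))-[150,215]+.5)*8-.5).round())
E
```

```text
lath far edge mid [[ -0.7 -31.1  27. ]]
lath far @540 [[ -8.  -62.2  27. ]]
lath right end [[-34.6 -93.4  27. ]]
lath near @450 [[-38.8 -27.   27. ]]
lath near@300 [[-34.2  25.9  27. ]]
left end? [[-6.5 66.2 27. ]]
fence near top@450 [[ 14.2 -32.   24. ]]
fence near@650 [[  16.  -103.2   24. ]]
stop face top [[-22.6  79.   26. ]]
home corners [[583.  78.]
 [593. 164.]
 [144. 219.]
 [136. 134.]]
```

The top view shows that the lath's tail has swung off the fence: its right end is near (637,215), with a light gap at (450,125). I'll clear the view and measure it again.

Request:
jog_arm(
  targets=[
    [[0,0,0],[0,-0.2,0],0],
    [[0,0,0],[0,-0.5,0],0],
    [[0,0,0],[0,-0.8,0],0],
    [[0,0,0],[0,-1,0],0],
    [[0,0,0],[0,-1,0],0],
    [[0,0,0],[0,-1,0],0],
    [[0,0,0],[0,-1,0],0],
    [[0,0,0],[0,-1,0],0],
    [[0,0,0],[0,-1,0],0],
    [[0,0,0],[0,-1,0],0],
  ],
)

```text
clock: 18.0
tcp_pos: [340.0, -44.7, 195.4]
tool_rot: [0.0, -0.072, 0.997, -0.0]
ft_force: [0.6, -0.4, 0.0]
grip_width: -0.2
finger_force: 0.0
```

```bash
python3 - <<'E'
from h import *
from cell import *
a=read_camera("top")["frame"][215:253,150:250,::-1]
b=read_camera("scene")["frame"][185:222,165:265,::-1]
im=np.vstack([cv2.resize(i,None,fx=8,fy=8,interpolation=cv2.INTER_CUBIC) for i in(a,b)])
cv2.imwrite("pics/c6.png",im); print(im.shape)
E
```

```text
(600, 800, 3)
```

View pics/c6.png

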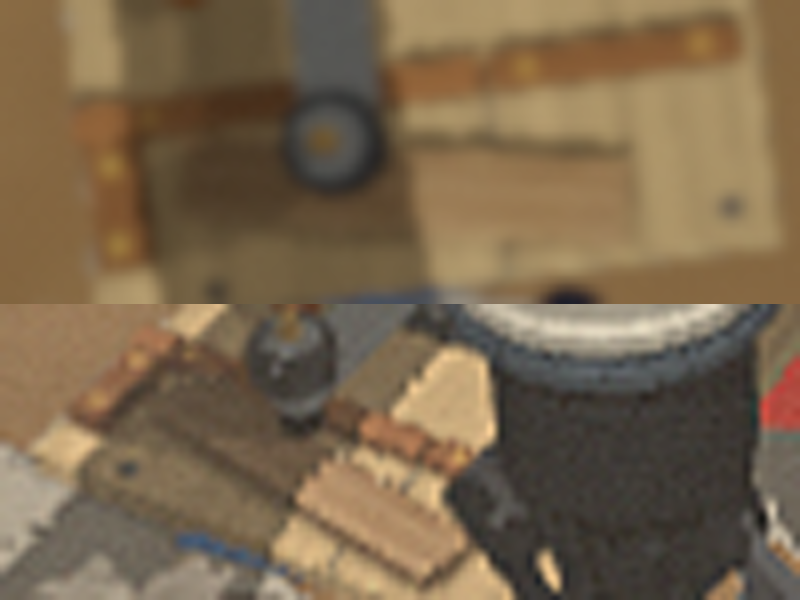

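```bash
python3 - <<'E'
from h import *
b=np.load("b.npy")
f=lambda U:((np.array(U)+.5)/8-.5+[150,215]); g=lambda U:((np.array([U[0],U[1]-304])+.5)/8-.5+[165,185])
for nm,U in[("FR",(630,150)),("NR",(632,235)),("F410",(410,140)),("N430",(430,238)),("left",(180,190)),("left",(190,230))]: print("top",nm,w2b(b,onz("top",f(U),27)).round(1))
for nm,U in[("FR",(468,535)),("NR",(425,572)),("N300",(300,492)),("N160",(165,415)),("F",(345,458)),("L",(175,380))]: print("scene",nm,w2b(b,onz("scene",g(U),27)).round(1))
E
```

```text
top FR [[-11.8 -93.5  27. ]]
top NR [[-41.3 -90.9  27. ]]
top F410 [[  1.1 -17.   27. ]]
top N430 [[-33.8 -20.4  27. ]]
top left [[-6.5 66.2 27. ]]
top left [[-20.9  64.1  27. ]]
scene FR [[-17.6 -88.7  27. ]]
scene NR [[-42.8 -85.7  27. ]]
scene N300 [[-29.3 -15.8  27. ]]
scene N160 [[-18.5  60.3  27. ]]
scene F [[ -4.3 -19.8  27. ]]
scene L [[ 0.8 70.2 27. ]]
```

```bash
python3 - <<'E'
from h import *
b=np.load("b.npy")
for nm in("sc3","sc4"):
    im=cv2.imread(f"pics/{nm}.png"); cv2.imwrite(f"pics/{nm}z.png",cv2.resize(im[220:400,200:470],None,fx=1.48,fy=1.48))
im=np.vstack([cv2.imread("pics/sc3z.png"),cv2.imread("pics/sc4z.png")]);cv2.imwrite("pics/c7.png",cv2.convertScaleAbs((im/255.)**.6*255));print(im.shape)
E
```

```text
(532, 400, 3)
```

View pics/c7.png

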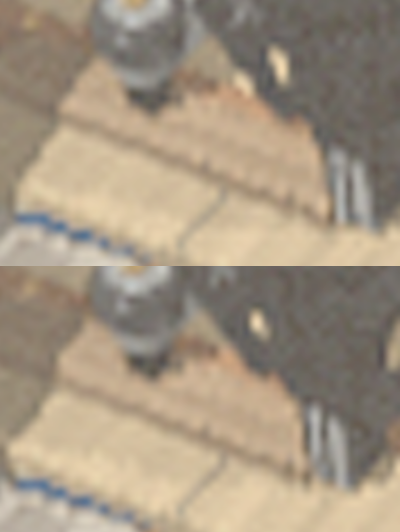

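```bash
python3 - <<'E'
from h import *
b=np.load("b.npy")
for nm,U in[("sc3",(244,301)),("sc3 NR",(420,365)),("sc4",(240,297)),("sc4 NR",(403,357))]: print(nm,w2b(b,onz("scene",sc(U),27)).round(1))
E
```

```text
sc3 [[-22.6  27.8  27. ]]
sc3 NR [[-17.9 -89.8  27. ]]
sc4 [[-21.   31.9  27. ]]
sc4 NR [[-17.2 -77.9  27. ]]
```

```bash
python3 - <<'E'
from h import *
goto((-25,-120,46),1.714)
goto((-58,-78,42),1.714)
E
```

```text
t 18.1 board tcp [[-185.8 -289.2  195.4]] psi 1.715 z [-0. -0. -1.] F [-0.1 -0.6  0.5] M [-0.07  0.03 -0.  ] q6 -2.02 w 0.0
world tgt [475.1 145.5  46. ] shift [ 0.9    1.269 -0.996] turn -0.001
t 18.1 board tcp [[-185.8 -289.2  195.4]] psi 1.715 z [-0. -0. -1.] F [-0.1 -0.6  0.5] M [-0.07  0.03 -0.  ] q6 -2.02 w 0.0
world tgt [436.4 182.4  42. ] shift [ 0.643  1.515 -1.023] turn -0.001
```

Request:
jog_arm(
  targets=[
    [[0,0,0],[0.1,0.2,0],0],
    [[0,0,0],[0.3,0.5,0],0],
    [[0,0,0],[0.5,0.8,0],0],
    [[0,0,0],[0.7,1,0],0],
    [[0,0,0],[0.85,1,-0.2],0],
    [[0,0,0],[0.9,1,-0.4],0],
    [[0,0,0],[0.9,1,-0.5],0],
    [[0,0,0],[0.9,1,-0.5],0],
    [[0,0,0],[0.9,1,-0.5],0],
    [[0,0,0],[0.9,1,-0.5],0],
  ],
)

```text
clock: 19.35
tcp_pos: [475.4, 105.1, 121.1]
tool_rot: [0.001, -0.072, 0.997, 0.0]
ft_force: [0.5, 0.5, -0.2]
grip_width: -0.0
finger_force: 0.0
```

Request:
jog_arm(
  targets=[
    [[0,0,0],[0,0.15,-0.1],0],
    [[0,0,0],[0,0.27,-0.3],0],
    [[0,0,0],[0,0.27,-0.45],0],
    [[0,0,0],[0,0.27,-0.49],0],
    [[0,0,0],[0,0.27,-0.5],0],
    [[0,0,0],[0,0.27,-0.505],0],
    [[0,0,0],[0,0.27,-0.51],0],
    [[0,0,0],[0,0.27,-0.515],0],
    [[0,0,0],[0,0.27,-0.52],0],
    [[0,0,0],[0,0.27,-0.52],0],
  ],
)

```text
clock: 20.6
tcp_pos: [475.0, 145.6, 42.4]
tool_rot: [-0.0, -0.072, 0.997, -0.0]
ft_force: [0.3, -0.2, -0.1]
grip_width: -0.0
finger_force: 0.0
```

Request:
jog_arm(
  targets=[
    [[0,0,0],[-0.15,-0.021,-0.007],0],
    [[0,0,0],[-0.218,-0.031,-0.007],0],
    [[0,0,0],[-0.25,0.2,-0.007],0],
    [[0,0,0],[-0.283,0.418,-0.007],0],
    [[0,0,0],[-0.283,0.418,-0.007],0],
    [[0,0,0],[-0.24,0.424,-0.007],0],
    [[0,0,0],[-0.2,0.43,-0.007],0],
    [[0,0,0],[-0.16,0.436,-0.007],0],
    [[0,0,0],[-0.125,0.441,-0.007],0],
    [[0,0,0],[-0.1,0.445,-0.007],0],
  ],
)

```text
clock: 21.85
tcp_pos: [460.5, 212.3, 41.3]
tool_rot: [0.0, -0.072, 0.997, 0.0]
ft_force: [-0.4, -1.1, -0.7]
grip_width: -0.2
finger_force: 0.2
```

Request:
jog_arm(
  targets=[
    [[0,0,0],[0.005,0.001,0],0],
    [[0,0,0],[0.01,0.001,0],0],
    [[0,0,0],[0.014,0.002,0],0],
    [[0,0,0],[0.017,0.002,0],0],
    [[0,0,0],[0.02,0.003,0],0],
    [[0,0,0],[0.022,0.003,0],0],
    [[0,0,0],[0.024,0.003,0],0],
    [[0,0,0],[0.026,0.004,0],0],
    [[0,0,0],[0.028,0.004,0],0],
    [[0,0,0],[0.03,0.004,0],0],
  ],
)

```text
clock: 23.1
tcp_pos: [462.9, 212.7, 41.2]
tool_rot: [-0.001, -0.072, 0.997, -0.0]
ft_force: [-11.2, 2.4, 6.5]
grip_width: 0.2
finger_force: 5.1
```

```bash
python3 - <<'E'
from h import *
goto((-26,-60,42),1.714)
E
```

```text
t 23.1 board tcp [[-27.4 -51.8  41.2]] psi 1.715 z [-0.003 -0.001 -1.   ] F [-11.2   2.4   6.5] M [0.39 1.67 0.08] q6 -1.4 w 0.2
world tgt [465.5 204.8  42. ] shift [ 0.017 -0.053  0.005] turn -0.001
```

Request:
jog_arm(
  targets=[
    [[0,0,0],[-0.04,-0.006,0],0],
    [[0,0,0],[-0.066,-0.01,0],0],
    [[0,0,0],[-0.04,-0.2,0],0],
    [[0,0,0],[-0.009,-0.405,0],0],
    [[0,0,0],[-0.009,-0.405,0],0],
    [[0,0,0],[0.1,-0.39,0],0],
    [[0,0,0],[0.209,-0.374,0],0],
    [[0,0,0],[0.209,-0.374,0],0],
    [[0,0,0],[0.202,-0.33,0],0],
    [[0,0,0],[0.196,-0.285,0],0],
  ],
)

```text
clock: 24.35
tcp_pos: [493.0, 170.7, 41.3]
tool_rot: [-0.0, -0.072, 0.997, -0.0]
ft_force: [-0.4, -1.3, 0.8]
grip_width: 0.4
finger_force: 0.3
```

Request:
jog_arm(
  targets=[
    [[0,0,0],[-0.001,0.005,0],0],
    [[0,0,0],[-0.002,0.01,0],0],
    [[0,0,0],[-0.002,0.015,0],0],
    [[0,0,0],[-0.003,0.02,0],0],
    [[0,0,0],[-0.004,0.025,0],0],
    [[0,0,0],[-0.005,0.03,0],0],
    [[0,0,0],[-0.005,0.034,0],0],
    [[0,0,0],[-0.006,0.038,0],0],
    [[0,0,0],[-0.006,0.042,0],0],
    [[0,0,0],[-0.007,0.045,0],0],
  ],
)

```text
clock: 25.6
tcp_pos: [492.9, 176.9, 41.3]
tool_rot: [0.0, -0.072, 0.997, -0.0]
ft_force: [0.0, -5.5, 0.1]
grip_width: -0.0
finger_force: 2.0
```

```bash
python3 - <<'E'
from h import *
goto((-2.5,-90,41.4),1.714)
E
```

```text
t 25.6 board tcp [[ -2.9 -91.5  41.3]] psi 1.715 z [ 0. -0. -1.] F [ 0.  -5.5  0.1] M [-0.67 -0.12 -0.02] q6 -1.48 w -0.0
world tgt [493.1 178.4  41.4] shift [0.001 0.01  0.001] turn -0.001
```

Request:
jog_arm(
  targets=[
    [[0,0,0],[0,0.001,0],0],
    [[0,0,0],[0,0.002,0],0],
    [[0,0,0],[0,0.003,0],0],
    [[0,0,0],[0,0.004,0],0],
    [[0,0,0],[-0.001,0.005,0],0],
    [[0,0,0],[-0.001,0.005,0],0],
    [[0,0,0],[0,-0.02,0],0],
    [[0,0,0],[0.007,-0.05,0],0],
    [[0,0,0],[0.01,-0.08,0],0],
    [[0,0,0],[0.013,-0.1,0],0],
  ],
)

```text
clock: 26.85
tcp_pos: [494.9, 161.7, 41.3]
tool_rot: [-0.0, -0.072, 0.997, 0.0]
ft_force: [-0.0, 0.4, -0.4]
grip_width: 0.0
finger_force: 0.0
```

Request:
jog_arm(
  targets=[
    [[0,0,0],[-0.12,-0.018,0],0],
    [[0,0,0],[-0.245,-0.035,0],0],
    [[0,0,0],[-0.245,-0.035,0],0],
    [[0,0,0],[-0.27,0.14,0],0],
    [[0,0,0],[-0.294,0.308,0],0],
    [[0,0,0],[-0.294,0.308,0],0],
    [[0,0,0],[-0.25,0.314,0],0],
    [[0,0,0],[-0.23,0.317,0],0],
    [[0,0,0],[-0.22,0.318,0],0],
    [[0,0,0],[-0.21,0.32,0],0],
  ],
)

```text
clock: 28.1
tcp_pos: [463.3, 209.6, 41.3]
tool_rot: [-0.0, -0.072, 0.997, -0.0]
ft_force: [-5.9, -1.6, 0.3]
grip_width: -0.2
finger_force: 3.1
```

```bash
python3 - <<'E'
from h import *
goto((-27,-55,41.4),1.714)
E
```

```text
t 28.1 board tcp [[-27.5 -54.9  41.3]] psi 1.714 z [-0. -0. -1.] F [-5.9 -1.6  0.3] M [-0.38  0.94  0.01] q6 -1.41 w -0.2
world tgt [463.8 209.6  41.4] shift [ 0.003 -0.     0.001] turn -0.0
```

Request:
jog_arm(
  targets=[
    [[0,0,0],[-0.06,-0.01,0],0],
    [[0,0,0],[-0.1,-0.015,0.2],0],
    [[0,0,0],[-0.1,-0.015,0.6],85],
    [[0,0,0],[-0.1,-0.015,1],85],
    [[0,0,0],[0.1,0.15,1],85],
    [[0,0,0],[0.4,0.35,1],85],
    [[0,0,0],[0.7,0.55,1],85],
    [[0,0,0],[0.77,0.65,1],85],
    [[0,0,0],[0.77,0.65,1],85],
    [[0,0,0],[0.77,0.65,1],85],
  ],
)

```text
clock: 29.35
tcp_pos: [577.7, 306.8, 191.0]
tool_rot: [-0.001, -0.072, 0.997, -0.0]
ft_force: [-0.2, 0.0, 0.1]
grip_width: 84.5
finger_force: 0.0
```

```bash
python3 - <<'E'
from h import *
from cell import *
goto((100,28,138),1.714)
b=np.load("b.npy")
for n in("top","scene"): cv2.imwrite(f"pics/{n}8.png",read_camera(n)["frame"][:,:,::-1])
im=cv2.imread("pics/scene8.png")
# colour profiles along board x at several y, at lath-top height / board
for y in(-70,-55,-40,-30,40,55,65):
    xs=np.arange(-35,30,2.); uv=proj("scene",b2w(b,[(x,y,27) for x in xs])).astype(np.float32)
    c=cv2.remap(im,uv[None,:,0].copy(),uv[None,:,1].copy(),cv2.INTER_LINEAR)[0]
    print("y",y," ".join(f"{int(v[2])}/{int(v[0])}" for v in c))
print("xs",xs[0],xs[-1])
for x in(-8,0,8):
    ys=np.arange(60,104,2.); uv=proj("scene",b2w(b,[(x,y,27) for y in ys])).astype(np.float32)
    c=cv2.remap(im,uv[None,:,0].copy(),uv[None,:,1].copy(),cv2.INTER_LINEAR)[0]
    print("x",x," ".join(f"{int(v[2])}/{int(v[0])}" for v in c))
for x in(-8,0,8):
    ys=np.arange(-70,-100,-2.); uv=proj("scene",b2w(b,[(x,y,27) for y in ys])).astype(np.float32)
    c=cv2.remap(im,uv[None,:,0].copy(),uv[None,:,1].copy(),cv2.INTER_LINEAR)[0]
    print("tail x",x," ".join(f"{int(v[2])}/{int(v[0])}" for v in c))
E
```

```text
t 29.35 board tcp [[ 99.5  25.  191. ]] psi 1.715 z [-0.001 -0.001 -1.   ] F [-0.2  0.   0.1] M [-0.01  0.04  0.  ] q6 -1.32 w 84.5
world tgt [577.7 309.8 138. ] shift [ 0.     0.02  -0.354] turn -0.001
y -70 216/134 216/133 219/134 210/128 189/116 166/102 143/87 128/76 137/80 156/91 165/99 166/103 179/110 180/108 174/104 171/100 172/100 174/102 176/105 175/104 173/101 172/102 178/115 179/120 168/102 157/85 149/77 142/70 137/64 149/74 172/96 192/115 199/122
y -55 196/122 195/122 190/119 186/116 171/106 151/92 133/79 132/78 138/81 155/91 170/102 183/111 182/109 179/105 177/103 176/103 178/105 179/106 178/104 174/101 171/100 168/97 164/92 156/88 143/80 137/74 146/74 152/74 157/78 164/85 173/96 187/110 197/120
y -40 209/129 209/129 208/129 197/122 179/112 155/96 139/84 126/74 140/83 156/93 172/102 180/106 185/107 182/104 177/103 173/100 173/100 173/101 173/100 172/100 170/98 167/95 168/96 168/96 168/92 166/87 163/80 158/73 152/70 154/76 172/97 193/118 199/123
y -30 203/125 205/126 203/126 196/122 186/115 165/102 142/87 125/75 144/84 172/99 181/106 179/106 181/107 180/105 177/102 175/101
[... 979 characters left out ...]
 87/54 86/56 100/63 118/71
x 0 157/95 156/96 155/94 157/93 156/92 150/90 136/84 106/67 91/59 100/65 109/71 102/67 89/58 92/56 97/56 101/58 102/58 99/57 97/59 104/63 119/72 135/80
x 8 151/92 149/90 152/92 155/93 157/94 157/95 151/96 138/92 117/76 101/61 102/61 102/60 99/58 95/55 95/56 97/59 99/56 100/54 103/57 110/61 124/70 141/82
tail x -8 177/106 181/108 186/111 169/100 140/83 116/71 103/63 135/83 175/107 201/123 210/128 202/124 191/117 182/111 181/112
tail x 0 175/104 178/106 180/107 177/104 147/87 106/64 112/70 139/87 178/110 219/136 206/128 196/121 188/116 182/112 189/118
tail x 8 175/107 175/104 181/106 173/101 147/87 120/69 106/59 119/66 145/81 147/81 138/76 129/71 118/66 126/70 125/68
```

The lath's near edge reads parallel to the fence at every y, with no board gap behind it, and the tail end is at about −78. So it is home. Now I'll bring the lever upright.

Request:
jog_arm(
  targets=[
    [[0,0,0],[0,0,-0.2],85],
    [[0,0,0],[0,0,-0.365],85],
    [[0,0,0],[0,0,-0.365],85],
    [[0,0,0],[0.006,-0.04,-0.365],60],
    [[0,0,0],[0.012,-0.08,-0.365],40],
    [[0,0,0],[0.018,-0.125,-0.365],25],
    [[0,0,0],[0.024,-0.165,-0.365],14],
    [[0,0,0],[0.024,-0.165,-0.365],14],
    [[0,0,0],[0.024,-0.165,-0.365],14],
    [[0,0,0],[0.024,-0.165,-0.365],14],
  ],
  grip_force=20,
)

```text
clock: 30.7
tcp_pos: [582.3, 282.7, 136.4]
tool_rot: [-0.0, -0.072, 0.997, -0.0]
ft_force: [-0.0, -0.8, -0.1]
grip_width: 13.7
finger_force: 0.3
```

```bash
python3 - <<'E'
from h import *
goto((100,0,136),1.714)
E
```

```text
t 30.7 board tcp [[100.7   0.5 136.4]] psi 1.715 z [-0. -0. -1.] F [-0.  -0.8 -0.1] M [-0.04 -0.02  0.04] q6 -1.36 w 13.7
world tgt [581.7 282.1 136. ] shift [-0.004 -0.004 -0.003] turn -0.001
```

Request:
jog_arm(
  targets=[
    [[0,0,0],[0,0,0],60],
    [[0,0,0],[0,0,0],60],
    [[0,0,0],[0,0,0.2],60],
    [[0,0,0],[0,0,0.4],60],
    [[0,0,0.1],[-0.2,-0.03,0.4],60],
    [[0,0,0.2],[-0.5,-0.07,0.4],60],
    [[0,0,0.3],[-0.675,-0.097,0.35],60],
    [[0,0,0.37],[-0.675,-0.097,0.1],60],
    [[0,0,0.37],[-0.675,-0.097,-0.05],60],
    [[0,0,0.37],[-0.675,-0.097,-0.05],60],
  ],
)

```text
clock: 31.95
tcp_pos: [480.4, 267.9, 128.0]
tool_rot: [-0.001, -0.355, 0.935, -0.0]
ft_force: [-0.1, 1.5, 0.7]
grip_width: 60.0
finger_force: 0.0
```

```bash
python3 - <<'E'
from h import *
from cell import *
goto((-1,0,82),2.3)
b=np.load("b.npy")
for n in("top","scene"):
    im=read_camera(n)["frame"][:,:,::-1].copy(); cv2.imwrite(f"pics/{n}9.png",im)
    for a in np.arange(-.5,.3,.1):
        uv=proj(n,b2w(b,[(100,-r*np.sin(a),68+r*np.cos(a)) for r in(50,55,60,65,70,75)])).astype(np.float32)
        c=cv2.remap(im,uv[None,:,0].copy(),uv[None,:,1].copy(),cv2.INTER_LINEAR)[0]; print(n,round(a,2),c.mean(1).astype(int))
E
```

```text
t 31.95 board tcp [[ -2.3   0.3 128. ]] psi 2.296 z [-0.003 -0.001 -1.   ] F [-0.1  1.5  0.7] M [0.02 0.03 0.02] q6 -1.9 w 60.0
world tgt [481.7 267.7  82. ] shift [ 0.009 -0.001 -0.306] turn 0.003
top -0.5 [44 47 63 86 97 98]
top -0.4 [44 44 44 51 71 90]
top -0.3 [43 44 44 44 44 50]
top -0.2 [42 43 43 43 43 43]
top -0.1 [37 39 40 42 42 42]
top -0.0 [23 26 28 29 30 32]
top 0.1 [20 19 19 19 20 23]
top 0.2 [37 39 41 43 46 50]
scene -0.5 [133  98  95 102  71  54]
scene -0.4 [131  96  89  89  81  79]
scene -0.3 [81 94 79 78 81 80]
scene -0.2 [55 56 57 62 71 81]
scene -0.1 [60 60 60 56 55 60]
scene -0.0 [53 50 55 58 59 58]
scene 0.1 [54 46 57 58 53 56]
scene 0.2 [111 107 103  98 108 112]
```

Request:
jog_arm(
  targets=[
    [[0,0,0],[0.009,0,-0.15],60],
    [[0,0,0],[0.009,0,-0.25],60],
    [[0,0,0],[0.009,0,-0.3],60],
    [[0,0,0],[0.009,0,-0.306],60],
    [[0,0,0],[0.009,0,-0.306],45],
    [[0,0,0],[0.009,0,-0.306],38],
    [[0,0,0],[0.009,0,-0.306],30],
    [[0,0,0],[0.009,0,-0.306],30],
    [[0,0,0],[0.009,0,-0.306],30],
    [[0,0,0],[0.009,0,-0.306],30],
  ],
  grip_force=60,
)

```text
clock: 33.3
tcp_pos: [481.6, 269.2, 83.6]
tool_rot: [-0.0, -0.355, 0.935, 0.001]
ft_force: [-9.6, 13.1, 6.0]
grip_width: 31.5
finger_force: 58.9
```

```bash
python3 - <<'E'
from h import *
goto((-1,0,82),2.3)
E
```

```text
t 33.3 board tcp [[-0.9  1.5 83.6]] psi 2.296 z [-0.001  0.002 -1.   ] F [-9.6 13.1  6. ] M [ 2.1   1.42 -0.12] q6 -1.9 w 31.5
world tgt [481.7 267.7  82. ] shift [ 0.001 -0.01  -0.011] turn 0.003
```

Request:
jog_arm(
  targets=[
    [[0,0,0],[-0.006,0.009,0.006],30],
    [[0,0,-0.08],[-0.006,0.009,0.006],30],
    [[0,0,-0.16],[-0.006,0.009,0.006],30],
    [[0,0,-0.24],[-0.006,0.009,0.006],30],
    [[0,0,-0.32],[-0.006,0.009,0.006],30],
    [[0,0,-0.4],[-0.006,0.009,0.006],30],
    [[0,0,-0.48],[-0.006,0.009,0.006],30],
    [[0,0,-0.5],[-0.006,0.009,0.006],30],
    [[0,0,-0.5],[-0.006,0.009,0.006],30],
    [[0,0,-0.5],[-0.006,0.009,0.006],30],
  ],
)

```text
clock: 34.55
tcp_pos: [481.6, 269.1, 84.1]
tool_rot: [-0.0, 0.029, 1.0, -0.0]
ft_force: [2.7, -5.3, -3.0]
grip_width: 31.7
finger_force: 60.6
```

```bash
python3 - <<'E'
from h import *
goto((-1,0,82),2.3)
E
```

```text
t 34.55 board tcp [[-0.9  1.3 84.1]] psi 1.513 z [-0.    -0.001 -1.   ] F [ 2.7 -5.3 -3. ] M [-1.07 -0.26 -0.02] q6 -1.11 w 31.7
world tgt [481.7 267.7  82. ] shift [ 0.001 -0.009 -0.014] turn 0.501
```

Request:
jog_arm(
  targets=[
    [[0,0,-0.07],[0,-0.003,-0.002],30],
    [[0,0,-0.14],[0,-0.003,-0.002],30],
    [[0,0,-0.21],[0,-0.003,-0.002],30],
    [[0,0,-0.28],[0,-0.003,-0.002],30],
    [[0,0,-0.35],[0,-0.003,-0.002],30],
    [[0,0,-0.4],[0,-0.003,-0.002],30],
    [[0,0,-0.4],[0,-0.003,-0.002],30],
    [[0,0,-0.4],[0,-0.003,-0.002],30],
    [[0,0,-0.4],[0,-0.003,-0.002],30],
    [[0,0,-0.4],[0,-0.003,-0.002],30],
  ],
)

```text
clock: 35.8
tcp_pos: [481.4, 268.5, 84.0]
tool_rot: [-0.0, 0.336, 0.942, -0.0]
ft_force: [-0.0, -6.6, 3.5]
grip_width: 31.4
finger_force: 61.3
```

Request:
jog_arm(
  targets=[
    [[0,0,-0.06],[0,0,0],30],
    [[0,0,-0.12],[0,0,0],30],
    [[0,0,-0.18],[0,0,0],30],
    [[0,0,-0.24],[0,0,0],30],
    [[0,0,-0.25],[0,0,0],30],
    [[0,0,-0.25],[0,0,0],30],
    [[0,0,-0.25],[0,0,0],30],
    [[0,0,-0.25],[0,0,0],30],
    [[0,0,-0.25],[0,0,0],30],
    [[0,0,-0.25],[0,0,0],30],
  ],
)

```text
clock: 37.05
tcp_pos: [481.2, 268.3, 84.1]
tool_rot: [-0.0, 0.514, 0.858, -0.001]
ft_force: [-2.3, -9.3, 7.6]
grip_width: 31.5
finger_force: 61.7
```

```bash
python3 - <<'E'
from h import *
goto((-1,0,82),2.3)
E
```

```text
t 37.05 board tcp [[-1.4  0.7 84.1]] psi 0.492 z [-0.001 -0.001 -1.   ] F [-2.3 -9.3  7.6] M [-1.52  0.48  0.13] q6 -0.09 w 31.5
world tgt [481.7 267.7  82. ] shift [ 0.004 -0.004 -0.014] turn 1.151
```

Request:
jog_arm(
  targets=[
    [[0,0,0],[0,-0.007,0],30],
    [[0,0,0],[0,-0.007,0],30],
    [[0,0,-0.06],[0,-0.007,0],30],
    [[0,0,-0.12],[0,-0.007,0],30],
    [[0,0,-0.18],[0,-0.007,0],30],
    [[0,0,-0.2],[0,-0.007,0],30],
    [[0,0,-0.2],[0,-0.007,0],30],
    [[0,0,-0.2],[0,-0.007,0],30],
    [[0,0,-0.2],[0,-0.007,0],30],
    [[0,0,-0.2],[0,-0.007,0],30],
  ],
)

```text
clock: 38.3
tcp_pos: [481.0, 268.0, 84.3]
tool_rot: [-0.0, 0.642, 0.767, -0.0]
ft_force: [-7.0, -0.4, 11.0]
grip_width: 31.6
finger_force: 62.0
```

```bash
python3 - <<'E'
from h import *
goto((-1,0,82),2.3)
E
```

```text
t 38.3 board tcp [[-1.7  0.4 84.3]] psi 0.178 z [-0.001 -0.    -1.   ] F [-7.  -0.4 11. ] M [-0.14  1.13  0.04] q6 0.22 w 31.6
world tgt [481.7 267.7  82. ] shift [ 0.005 -0.002 -0.015] turn 1.351
```

Request:
jog_arm(
  targets=[
    [[0,0,0.08],[-0.003,0,0],30],
    [[0,0,0.16],[-0.003,0,0],30],
    [[0,0,0.24],[-0.003,0,0],30],
    [[0,0,0.32],[-0.003,0,0],30],
    [[0,0,0.4],[-0.003,0,0],30],
    [[0,0,0.48],[-0.003,0,0],30],
    [[0,0,0.56],[-0.003,0,0],30],
    [[0,0,0.6],[-0.003,0,0],30],
    [[0,0,0.6],[-0.003,0,0],30],
    [[0,0,0.6],[-0.003,0,0],30],
  ],
)

```text
clock: 39.55
tcp_pos: [481.5, 268.4, 84.1]
tool_rot: [0.0, 0.225, 0.974, 0.0]
ft_force: [0.4, 5.6, 2.8]
grip_width: 31.9
finger_force: 61.1
```

```bash
python3 - <<'E'
from h import *
goto((-1,0,82),2.3)
E
```

```text
t 39.55 board tcp [[-1.1  0.7 84.1]] psi 1.117 z [ 0.001  0.001 -1.   ] F [0.4 5.6 2.8] M [ 0.8  -0.15  0.26] q6 -0.72 w 31.9
world tgt [481.7 267.7  82. ] shift [ 0.001 -0.005 -0.014] turn 0.753
```

Request:
jog_arm(
  targets=[
    [[0,0,0],[0,0,0],60],
    [[0,0,0],[0,0,0],60],
    [[0,0,0],[0,0,0.1],60],
    [[0,0,0.1],[0,0,0.4],40],
    [[0,0,0.2],[0,0.1,0.75],20],
    [[0,0,0.3],[0.2,0.39,0.75],0],
    [[0,0,0.38],[0.5,0.42,0.75],0],
    [[0,0,0.38],[0.624,0.46,0.75],0],
    [[0,0,0.38],[0.624,0.46,0.75],0],
    [[0,0,0.38],[0.624,0.46,0.75],0],
  ],
)

```text
clock: 40.8
tcp_pos: [573.9, 336.7, 196.6]
tool_rot: [-0.0, -0.072, 0.997, -0.0]
ft_force: [-0.4, -0.1, 0.7]
grip_width: -0.2
finger_force: 0.0
```

```bash
python3 - <<'E'
from h import *
from cell import *
goto((100,20,145),1.714)
b=np.load("b.npy")
for n in("top","scene"):
    im=read_camera(n)["frame"][:,:,::-1].copy(); cv2.imwrite(f"pics/{n}10.png",im)
    for z in(112,124,136):
        ys=np.arange(-30,42,4.); uv=proj(n,b2w(b,[(100,y,z) for y in ys])).astype(np.float32)
        c=cv2.remap(im,uv[None,:,0].copy(),uv[None,:,1].copy(),cv2.INTER_LINEAR)[0]; print(n,z,c.max(1).astype(int))
E
```

```text
t 40.8 board tcp [[100.   55.1 196.6]] psi 1.715 z [-0.001 -0.    -1.   ] F [-0.4 -0.1  0.7] M [ 0.01  0.05 -0.  ] q6 -1.27 w -0.2
world tgt [578.9 301.9 145. ] shift [ 0.033 -0.232 -0.344] turn -0.0
top 112 [ 68  79  85  79  69  45  20  21  38  89 140 162 166 164 150 133 142 158]
top 124 [ 77  94 100  94  65  29  21  26  61 124 159 165 165 154 133 137 153 166]
top 136 [ 90 107 108  86  43  23  24  45 107 152 165 165 159 139 133 148 163 166]
scene 112 [171 209 210 210 220 180  53  56  56  59  90 127 190 185 170 180 156 104]
scene 124 [171 153 153 157 106  56  57  60  58  71 130 182 177 175 133 105 108 110]
scene 136 [112 112 112 111  94  67  58  60  59  70 104 120 110 112 111 112 110 110]
```

Request:
jog_arm(
  targets=[
    [[0,0,0],[-0.25,-0.1,0],46],
    [[0,0,0],[-0.5,-0.3,0],46],
    [[0,0,0],[-0.616,-0.455,0],46],
    [[0,0,0],[-0.616,-0.455,-0.2],46],
    [[0,0,0],[-0.616,-0.455,-0.5],46],
    [[0,0,0],[-0.616,-0.455,-0.7],46],
    [[0,0,0],[-0.616,-0.455,-0.747],46],
    [[0,0,0],[-0.616,-0.455,-0.747],30],
    [[0,0,0],[-0.616,-0.455,-0.747],30],
    [[0,0,0],[-0.616,-0.455,-0.747],30],
  ],
)

```text
clock: 42.15
tcp_pos: [481.9, 269.0, 85.2]
tool_rot: [-0.0, -0.072, 0.997, 0.0]
ft_force: [-4.3, 3.4, -7.6]
grip_width: 31.4
finger_force: 60.1
```

```bash
python3 - <<'E'
from h import *
from cell import *
goto((-1,0,82),1.4)
b=np.load("b.npy")
for n in("top","scene"):
    im=read_camera(n)["frame"][:,:,::-1].copy()
    for z in(112,124,136):
        ys=np.arange(-30,42,4.); uv=proj(n,b2w(b,[(100,y,z) for y in ys])).astype(np.float32)
        c=cv2.remap(im,uv[None,:,0].copy(),uv[None,:,1].copy(),cv2.INTER_LINEAR)[0]; print(n,z,c.max(1).astype(int))
goto((-1,0,82),1.4)
E
```

```text
t 42.15 board tcp [[-0.6  1.3 85.2]] psi 1.715 z [-0.  0. -1.] F [-4.3  3.4 -7.6] M [0.5  0.62 0.08] q6 -1.31 w 31.4
world tgt [481.7 267.7  82. ] shift [-0.001 -0.009 -0.021] turn -0.201
top 112 [ 53  64  61  52  45  35  29  37  44  47  47  50  71  97 103 102 101  99]
top 124 [ 64  68  66  60  46  28  28  40  46  46  47  60  91 102 102 100  99  98]
top 136 [ 71  76  73  60  38  24  31  42  46  46  52  81 101 101 100  98  98  95]
scene 112 [120 123 122 126 132 133  64  52  53  56  59  83 115 130 128 100 110  98]
scene 124 [120 121 118 121 114  71  51  56  51  54  79 136 153 106 109 111 111  87]
scene 136 [113 110 110 109 101  72  55  56  52  55  90 110 112 111 111 114 111  77]
t 42.25 board tcp [[-0.6  1.3 85.2]] psi 1.715 z [-0.  0. -1.] F [-4.   4.  -7.1] M [0.54 0.62 0.12] q6 -1.31 w 31.9
world tgt [481.7 267.7  82. ] shift [-0.001 -0.009 -0.022] turn -0.201
```

Request:
jog_arm(
  targets=[
    [[0,0,0],[0,0,-0.003],30],
    [[0,0,0],[0,0,-0.004],30],
    [[0,0,-0.05],[0,0,-0.004],30],
    [[0,0,-0.1],[0,0,-0.004],30],
    [[0,0,-0.15],[0,0,-0.004],30],
    [[0,0,-0.2],[0,0,-0.004],30],
    [[0,0,-0.22],[0,0,-0.004],30],
    [[0,0,-0.22],[0,0,-0.004],30],
    [[0,0,-0.22],[0,0,-0.004],30],
    [[0,0,-0.22],[0,0,-0.004],30],
  ],
)

```text
clock: 43.5
tcp_pos: [481.9, 268.7, 85.0]
tool_rot: [-0.0, 0.1, 0.995, 0.0]
ft_force: [-5.9, -0.9, 1.3]
grip_width: 31.5
finger_force: 60.8
```

```bash
python3 - <<'E'
from h import *
goto((-1,0,82),1.4)
E
```

```text
t 43.5 board tcp [[-0.7  1.  85. ]] psi 1.369 z [-0.  0. -1.] F [-5.9 -0.9  1.3] M [-0.15  0.92 -0.01] q6 -0.97 w 31.5
world tgt [481.7 267.7  82. ] shift [-0.001 -0.007 -0.02 ] turn 0.019
```

Request:
jog_arm(
  targets=[
    [[0,0,-0.05],[0,0,0],30],
    [[0,0,-0.1],[0,0,0],30],
    [[0,0,-0.15],[0,0,0],30],
    [[0,0,-0.15],[0,0,0],30],
    [[0,0,-0.15],[0,0,0],30],
    [[0,0,-0.15],[0,0,0],30],
    [[0,0,-0.15],[0,0,0],30],
    [[0,0,-0.15],[0,0,0],30],
    [[0,0,-0.15],[0,0,0],30],
    [[0,0,-0.15],[0,0,0],30],
  ],
)

```text
clock: 44.75
tcp_pos: [481.8, 268.6, 85.0]
tool_rot: [-0.0, 0.217, 0.976, -0.0]
ft_force: [-5.9, -1.9, 3.7]
grip_width: 31.3
finger_force: 61.0
```

```bash
python3 - <<'E'
from h import *
from cell import *
goto((-1,0,82),1.4)
b=np.load("b.npy")
for n in("top","scene"):
    im=read_camera(n)["frame"][:,:,::-1].copy()
    for z in(112,124,136):
        ys=np.arange(-30,42,4.); uv=proj(n,b2w(b,[(100,y,z) for y in ys])).astype(np.float32)
        c=cv2.remap(im,uv[None,:,0].copy(),uv[None,:,1].copy(),cv2.INTER_LINEAR)[0]; print(n,z,c.max(1).astype(int))
E
```

```text
t 44.75 board tcp [[-0.8  0.8 85. ]] psi 1.134 z [-0. -0. -1.] F [-5.9 -1.9  3.7] M [-0.5   0.98 -0.22] q6 -0.73 w 31.3
world tgt [481.7 267.7  82. ] shift [-0.    -0.006 -0.02 ] turn 0.17
top 112 [ 63  64  61  53  44  34  29  37  44  48  47  51  74  99 103 101 100 100]
top 124 [ 66  69  66  60  46  29  29  39  46  47  48  63  92 102 100  99  99  98]
top 136 [ 71  76  73  60  38  27  31  42  46  46  54  83 101  99  98  98  97  94]
scene 112 [120 126 122 124 135 133  63  53  57  53  60  82 113 128 127 107 111  97]
scene 124 [122 121 118 123 110  71  54  58  56  55  80 121 118 108 110 109 102  83]
scene 136 [113 116 112 108 102  71  54  54  53  54  90 109 112 108 110 113 110  74]
```

Request:
jog_arm(
  targets=[
    [[0,0,0.06],[0,0,0],30],
    [[0,0,0.12],[0,0,0],30],
    [[0,0,0.12],[0,0,0],60],
    [[0,0,0.12],[0,0,0],60],
    [[0,0,0.12],[0,0,0.15],50],
    [[0,0,0.2],[0,0.1,0.453],0],
    [[0,0,0.28],[-0.04,0.34,0.453],0],
    [[0,0,0.37],[0.3,0.38,0.453],0],
    [[0,0,0.37],[0.6,0.34,0.453],0],
    [[0,0,0.37],[0.633,0.322,0.453],0],
  ],
)

```text
clock: 46.1
tcp_pos: [580.2, 316.8, 151.9]
tool_rot: [0.001, -0.071, 0.998, 0.0]
ft_force: [-1.0, 0.0, 0.4]
grip_width: 0.2
finger_force: 0.0
```

```bash
python3 - <<'E'
from h import *
from cell import *
goto((100,18.5,153),1.714)
b=np.load("b.npy"); s=sense()["tcp_pos"]; p0=w2b(b,s)[0]
for th,y,z in[(0,18.5,153),(.25,3.5,152.7),(.5,-11,148.8),(.75,-24,141.3),(1,-35,131),(1.15,-40,123.4),(1.3,-44,115.3),(1.4,-46,109.6),(1.5,-47.4,103.7)]:
    print(th,((b2w(b,(100,y,z))[0]-s)/150).round(3))
for n in("top","scene"):
    im=read_camera(n)["frame"][:,:,::-1].copy()
    for z in(112,124,136):
        ys=np.arange(-30,42,4.); uv=proj(n,b2w(b,[(100,y,z) for y in ys])).astype(np.float32)
        c=cv2.remap(im,uv[None,:,0].copy(),uv[None,:,1].copy(),cv2.INTER_LINEAR)[0]; print(n,z,c.max(1).astype(int))
E
```

```text
t 46.1 board tcp [[103.4  34.5 151.9]] psi 1.712 z [ 0.002  0.001 -1.   ] F [-1.   0.   0.4] M [-0.    0.02 -0.02] q6 -1.3 w 0.2
world tgt [579.1 300.4 153. ] shift [-0.007 -0.109  0.008] turn 0.001
0 [-0.007 -0.109  0.008]
0.25 [ 0.007 -0.208  0.006]
0.5 [ 0.021 -0.304 -0.02 ]
0.75 [ 0.033 -0.389 -0.07 ]
1 [ 0.044 -0.462 -0.139]
1.15 [ 0.048 -0.495 -0.19 ]
1.3 [ 0.052 -0.521 -0.244]
1.4 [ 0.054 -0.534 -0.282]
1.5 [ 0.055 -0.544 -0.321]
top 112 [ 68  78  85  79  70  46  23  18  28  62 118 152 155 149 134 106  94  88]
top 124 [ 77  94 100  95  67  32  19  22  39  90 135 141 133 117  88  71  64  51]
top 136 [ 91 107 108  87  46  25  20  29  63 107 118 106  88  66  49  43  36  43]
scene 112 [120 126 125 124 137 223  64  53  56  56  78 130 189 191 176 120 106 108]
scene 124 [122 119 118 121 117  89  53  60  57  65 119 187 178 141 105 111 109 107]
scene 136 [112 109 111 110 101  71  56  59  55  65 109 121 112  81  60  70 111 125]
```

Request:
jog_arm(
  targets=[
    [[0,0,0],[-0.007,-0.109,0.008],0],
    [[0,0,0],[0,-0.16,0.007],0],
    [[0,0,0],[0.007,-0.208,0.006],0],
    [[0,0,0],[0.014,-0.256,-0.007],0],
    [[0,0,0],[0.018,-0.28,-0.013],0],
    [[0,0,0],[0.021,-0.304,-0.02],0],
    [[0,0,0],[0.021,-0.304,-0.02],0],
    [[0,0,0],[0.027,-0.347,-0.045],0],
    [[0,0,0],[0.033,-0.389,-0.07],0],
    [[0,0,0],[0.038,-0.426,-0.105],0],
  ],
)

```text
clock: 47.45
tcp_pos: [583.3, 252.7, 135.7]
tool_rot: [0.0, -0.072, 0.997, -0.0]
ft_force: [0.3, 0.8, 5.3]
grip_width: 0.0
finger_force: 2.0
```

```bash
python3 - <<'E'
from h import *
goto((100,-35,131),1.714)
from cell import *
b=np.load("b.npy"); s=sense()["tcp_pos"]
for th,y,z in[(1,-35,131),(1.15,-40,123.4),(1.3,-44,115.3),(1.4,-46,109.6),(1.5,-47.4,103.7)]:
    print(th,((b2w(b,(100,y,z))[0]-s)/150).round(3))
E
```

```text
t 47.45 board tcp [[ 97.4 -29.4 135.7]] psi 1.715 z [ 0.001 -0.    -1.   ] F [0.3 0.8 5.3] M [ 0.06 -0.17 -0.01] q6 -1.4 w 0.0
world tgt [586.7 247.5 131. ] shift [ 0.022 -0.035 -0.031] turn -0.001
1 [ 0.022 -0.035 -0.031]
1.15 [ 0.027 -0.068 -0.082]
1.3 [ 0.031 -0.094 -0.136]
1.4 [ 0.033 -0.107 -0.174]
1.5 [ 0.034 -0.116 -0.213]
```

Request:
jog_arm(
  targets=[
    [[0,0,0],[0.015,-0.035,-0.031],0],
    [[0,0,0],[0.018,-0.052,-0.056],0],
    [[0,0,0],[0.02,-0.068,-0.082],0],
    [[0,0,0],[0.022,-0.082,-0.11],0],
    [[0,0,0],[0.024,-0.094,-0.136],0],
    [[0,0,0],[0.026,-0.1,-0.155],0],
    [[0,0,0],[0.026,-0.107,-0.174],0],
    [[0,0,0],[0.026,-0.112,-0.194],0],
    [[0,0,0],[0.026,-0.114,-0.205],0],
    [[0,0,0],[0.026,-0.116,-0.21],0],
  ],
)

```text
clock: 48.7
tcp_pos: [586.9, 235.8, 104.2]
tool_rot: [-0.0, -0.072, 0.997, -0.0]
ft_force: [-0.2, 0.7, 2.1]
grip_width: -0.4
finger_force: 0.9
```

```bash
cat > lev.py <<'E'
from h import *
from cell import *
b=np.load("b.npy"); goto((100,-47.4,103.7),1.714)
for n in("top","scene"):
    im=read_camera(n)["frame"][:,:,::-1].copy()
    for a in(.9,1.1,1.3,1.4,1.5,1.6,1.7,1.8):
        uv=proj(n,b2w(b,[(100,-r*np.sin(a),68+r*np.cos(a)) for r in(30,45,50,55,60,65,70,75,80,85,90)])).astype(np.float32)
        c=cv2.remap(im,uv[None,:,0].copy(),uv[None,:,1].copy(),cv2.INTER_LINEAR)[0]; print(n,a,c.max(1).astype(int))
E
python3 lev.py
```

```text
t 48.7 board tcp [[ 98.6 -46.6 104.2]] psi 1.715 z [-0. -0. -1.] F [-0.2  0.7  2.1] M [0.18 0.12 0.01] q6 -1.43 w -0.4
world tgt [588.5 235.2 103.7] shift [ 0.01  -0.004 -0.004] turn -0.001
top 0.9 [ 78  80  85  91  97 100 103 104 104  97  76]
top 1.1 [ 78  91  97 100 104 104 100  77  39  32  50]
top 1.3 [ 78  97 100 103 102  90  50  29  39  54  79]
top 1.4 [ 78  97 101 103  99  71  30  31  54  95 121]
top 1.5 [ 79  97 100 102  93  52  27  37  87 132 143]
top 1.6 [ 80  96 100 101  85  42  27  52 119 151 157]
top 1.7 [ 80  93  99 100  82  40  32  69 136 160 162]
top 1.8 [ 80  89  95  98  83  45  39  78 143 164 165]
scene 0.9 [110  86 122 122  78  60  60  67  66  62  63]
scene 1.1 [ 79 104 111  72  63  61  62  68  63  68  68]
scene 1.3 [102 123  76  58  75 118  70  86 116 122 126]
scene 1.4 [100 114  77  58  60  60  63  63  60 114 120]
scene 1.5 [ 97  84  61  64  65  62  64  59  78 127 193]
scene 1.6 [ 87  62  64  60  58  60  59  97 133 142 114]
scene 1.7 [ 77  62  63  93  98  98 112 118 123 118 126]
scene 1.8 [ 74  66  90 139 125 117 116 131 139 175 161]
```

Request:
jog_arm(
  targets=[
    [[0,0,0],[0,0,-0.004],0],
    [[0,0,0],[0,0,-0.008],0],
    [[0,0,0],[0,0,-0.012],0],
    [[0,0,0],[0,0,-0.015],0],
    [[0,0,0],[0,0,-0.018],0],
    [[0,0,0],[0,0,-0.02],0],
    [[0,0,0],[0,0,-0.02],0],
    [[0,0,0],[0,0,-0.02],0],
    [[0,0,0],[0,0,-0.02],0],
    [[0,0,0],[0,0,-0.02],0],
  ],
)

```text
clock: 50.05
tcp_pos: [587.2, 235.8, 103.4]
tool_rot: [0.001, -0.072, 0.997, 0.0]
ft_force: [-9.5, -3.8, 32.4]
grip_width: 0.1
finger_force: 15.8
```

Request:
jog_arm(
  targets=[
    [[0,0,0],[0,0,0.02],0],
    [[0,0,0],[0,0,0.15],0],
    [[0,0,0],[0,0,0.4],0],
    [[0,0,0],[0,0,0.8],0],
    [[0,0,0],[0,0,1],0],
    [[0,0,0],[-0.3,-0.3,1],0],
    [[0,0,0],[-0.6,-0.7,1],0],
    [[0,0,0],[-0.9,-1,1],0],
    [[0,0,0],[-0.9,-1,1],0],
    [[0,0,0],[-0.9,-1,1],0],
  ],
)

```text
clock: 51.3
tcp_pos: [451.9, 85.4, 251.7]
tool_rot: [0.0, -0.071, 0.997, 0.0]
ft_force: [0.4, 1.0, -0.7]
grip_width: -0.1
finger_force: 0.0
```

```bash
python3 lev.py; python3 - <<'E'
from h import *
from cell import *
b=np.load("b.npy"); im=read_camera("scene")["frame"][:,:,::-1].copy()
for y in(-70,-40,40,60):
    xs=np.arange(-29,30,2.); uv=proj("scene",b2w(b,[(x,y,27) for x in xs])).astype(np.float32)
    print(y,cv2.remap(im,uv[None,:,0].copy(),uv[None,:,1].copy(),cv2.INTER_LINEAR)[0][:,2].astype(int))
for x in(-8,0,8):
    ys=np.arange(-66,-96,-2.); uv=proj("scene",b2w(b,[(x,y,27) for y in ys])).astype(np.float32)
    print("tail",x,cv2.remap(im,uv[None,:,0].copy(),uv[None,:,1].copy(),cv2.INTER_LINEAR)[0][:,2].astype(int))
E
```

```text
t 51.3 board tcp [[ -56.5 -176.3  251.7]] psi 1.714 z [ 0.001  0.    -1.   ] F [ 0.4  1.  -0.7] M [0.05 0.02 0.02] q6 -1.66 w -0.1
world tgt [588.5 235.2 103.7] shift [ 0.91   0.999 -0.987] turn 0.0
top 0.9 [ 65  70  89 103 108 108 106 105 116 128 137]
top 1.1 [64 78 74 61 52 56 64 69 75 77 94]
top 1.3 [ 65  57  33  29  33  31  32  36  51 113 161]
top 1.4 [ 66  44  26  23  27  26  27  31  82 149 168]
top 1.5 [ 67  34  24  23  23  25  25  43 114 164 167]
top 1.6 [ 67  29  25  24  24  26  26  59 136 167 167]
top 1.7 [ 68  31  25  25  28  30  33  72 145 169 167]
top 1.8 [ 68  35  30  29  31  34  40  80 147 169 166]
scene 0.9 [119 181  77  91  89  72  61  62  62  60  61]
scene 1.1 [101  78 114  91 114 127  78  59  59  61  58]
scene 1.3 [ 89 107  97 111 133  72  65  60  59  69 139]
scene 1.4 [ 89 125  76 114 114  71  62  59  75 195 191]
scene 1.5 [ 93 147  91 116 116  63  64  51 106 196 203]
scene 1.6 [ 93 131  91 126 121  81  52  98 132 138 113]
scene 1.7 [ 82  98  82 136 130  92 114 116 124 120 125]
scene 1.8 [ 76  71  89 136 127 114 115 131 139 174 164]
-70 [211 193 169 147 131 139 158 169 169 181 183 178 174 177 180 181 180 178
 177 182 183 171 159 151 145 142 152 174 194 204]
-40 [200 185 162 142 123 139 160 179 185 187 185 180 176 177 177 177 175 173
 171 170 170 170 167 163 162 157 159 174 195 203]
40 [109 107 102  97  93  94  95  96  97  98  97  96  94  95  95  95  95  95
  95  93  91  90  85  78  75  85  99 124 144 159]
60 [114 110 102  95  90  94  98 100  98  95  93  96  99  97  95  95  99 102
 104 105 107 107 105 104 104 109 116 125 132 136]
tail -8 [177 178 181 184 188 172 144 118 103 134 176 204 213 203 192]
tail 0 [179 180 181 181 182 181 152 110 114 142 181 222 210 198 189]
tail 8 [173 176 179 179 184 175 147 120 107 120 147 150 141 131 122]
```

```bash
python3 -c "
from cell import close_job
print(close_job())"
```

```text
the job is handed in; nothing more can be done
None
```

I handed the job in at 51 s: the lath is at home and the lever is over at its stop, but I could not measure the clamping force, which I estimate at about 56 N. The first time I pushed the lath to the end stop, its tail swung off the fence, so I slid it home a second time.

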